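# Lay out the bench for a reaction set-up

### The arm

A 6-joint arm with a two-finger parallel gripper is mounted at the origin on the work surface. World frame = base frame: x ahead of the robot, y to its left, z up, the work surface at z = 0. Lengths are in mm, angles in degrees, forces in N, time in s.
With the tool pointing down it reaches from about 300 to 850 mm from the base axis. Payload 4.2 kg.
Tool frame: the origin (TCP) lies between the finger pads; the fingertips stand 14 mm ahead of it and the grasp point (between the pads) lies 5 mm behind it; z points along the fingers, y is the line along which they close (so a half turn about z gives the same grasp; the last joint's range is limited). The gripper opens to 91 mm and grips with 3 to 60 N. Pads are 32 mm wide; open, the fingers measure 118 mm over their backs; the gripper's body (76 mm by 178 mm) begins 60 mm behind the grasp point.
Start: joints at [-76.203, 18.312, 89.639, -0, 72.044, -1.146], TCP at [148.269, -555.573, 196.076] pointing down, gripper open.
Joint ranges: [-177.97, 177.97], [-48.28, 115.42], [12.27, 149.76], [-77.06, 257.06], [2.81, 150.46], [-146.56, 146.56]. Speed limits (degrees/s): [147.25, 147.25, 180, 180, 180, 180].

### API

Orientations are given as [roll, pitch, yaw] about the fixed x, y, z axes, in that order (R = Rz(yaw) Ry(pitch) Rx(roll)).
In Python, from workcell import * gives the robot as it stands. The module is installed in compiled form; this text tells all that it offers.
- The arm moves only by the tool send_rows, never from a script. Its argument "deltas" is a list of rows, each a list of 2 entries, a list of its own where there are three numbers: the shift along the tool's x, y, z normalised to -1 to 1, where 1 is 0.5 m, then the turn, a rotation vector about the tool's x, y, z normalised to -1 to 1, where 1 is 0.5 rad. A call has 1 to 10 rows; each row shifts and turns the commanded pose from where the row before left it, along the tool's axes as they then stand; what a row does not reach is not made up. A row lasts 1/10 s, in which the tool goes at most 50 mm and 8.59 degrees, less where a joint would pass 70% of its speed; a pose out of reach is approached as far as the arm can. A call with a number of a shift or a turn outside -1 to 1 is refused whole. A call with a gripper value outside its range is refused whole. "grip" is the closure, from 0 (fully open) to 1 (shut), set as the call begins (left out, the last holds). The fingers move at their own pace and stop on an object; "grip_force" is the grip in N (left out, the last holds). Time passes only in rows, so rows that do not move let the fingers close. It gives the time, the measured TCP pose, the force, the opening and the grip force at its end, in the units of the state.
- state(): the state, without advancing time (a new reading comes with each control period).
- grab_frame(name): name is "scene" or "top"; returns the picture (480x640x3 uint8, red, green, blue); there is no depth.
- calibration(name): a dict with "mtx" (3x3 intrinsics, pixels), "R" (3x3) and "t" (3): a world point X has camera coordinates R X + t. Camera axes: x right, y down, z forward; pixel columns grow to the right and rows downward; lengths in mm; the calibration is good to about 2 mm. A picture is of the moment at which its call begins. calibration takes no time and is no camera call.
- job_done(): hands the job in; it is judged then, once.
Trained networks look in the newest picture that a camera, given by its name, has taken for a name from the list of things; names that differ only in an ending like _2 or _b are one class to them, and where a whole thing is asked for, a point or a joint stands for the part that bears it (a point fixed in the world has none). Each returns a list of dicts, best first, with "p" (0 to 1); they miss things now and then, are a little off and sometimes report something else, mostly with a low value. They report only what shows in the picture. A call takes as long as a camera call. They do not tell look-alikes from the thing itself.
- trace(camera, label): "pixels" (480x640 bool, what is visible of it) and "bbox" ([left, top, width, height] in pixels, round what is visible of it).
The state is a dict: "time_s": time; "qpos": joint angles; "qvel": joint speeds; "effort": joint torques, N m; "ee_pos": TCP position; "ee_rot": TCP orientation; "force": force on the tool from outside, world axes, zero at the start; "torque": the same for the moment, N m; "gripper_width": finger opening in mm; "gripper_force": force on a finger pad.
Only numpy, scipy, OpenCV 4.12 (cv2) and the standard library are available. Lean on these libraries where they do the work, as an engineer would, in place of code of your own. Each camera call takes 0.05 s, during which the arm holds its last target. There are 200 camera calls.

### The job

Lay out the bench for the next set-up: on the dark mat put the red rack in the middle rectangle, lengthwise in it, the green-capped bottle in the ring to its left and the blue-capped bottle in the ring to its right, as seen from the arm, so that the rack stands between the two bottles. Put the magenta rack in the middle of the chiller's metal plate, lengthwise along the plate, and the yellow cover on top of it, centred and lined up with it. Set everything down upright without dropping or tipping it, leave the other things on the bench where they are, and let go of everything.

Things in the scene. Friction and masses are not known exactly. Their poses are not given: they have to be found in the camera images.
- red_rack: red tube rack, a solid flat-topped block 90 mm long (its x axis), 60 mm wide (y), 45 mm high; loose, about 160 g. Origin at the centre of its underside
- magenta_rack: magenta (pink-purple) rack of small tubes, a solid flat-topped block 80 mm long (its x axis), 54 mm wide (y), 28 mm high; loose, about 100 g. Origin at the centre of its underside
- cover: yellow rack cover, a flat plate 86 mm long (its x axis), 60 mm wide (y), 6 mm thick, with a black grip bar in the middle of its top: 44 mm long (along x), 12 mm thick (y), from 6 to 24 mm height; loose, about 60 g. Its underside is flat. Origin at the centre of the underside
- green_bottle: brown reagent bottle with a green cap, standing; loose, about 130 g. Body a cylinder of 48 mm diameter up to 54 mm height, shoulder to 64 mm, cap of 33 mm diameter up to 84 mm. Origin at the centre of its underside, z up; round, yaw is of no importance
- blue_bottle: brown reagent bottle with a blue cap, standing; loose, about 130 g. Body a cylinder of 48 mm diameter up to 54 mm height, shoulder to 64 mm, cap of 33 mm diameter up to 84 mm. Origin at the centre of its underside, z up; round, yaw is of no importance
- mat: dark grey bench mat, fixed, 110 mm in x (away from the arm, turned at most 15 degrees), 260 mm in y (to the left seen from the arm), 2 mm thick. Origin at the centre of its underside. White outlines printed on it: in the middle (0, 0) a rectangle 98 mm long in x and 68 mm wide; a ring of 62 mm diameter at y = +85 mm (left), another at y = -85 mm (right)
- chiller: small grey-blue bench chiller, fixed, 110 mm in x (away from the arm, turned at most 15 degrees), 140 mm in y (to the left), with a dark panel along its front edge. Its flat aluminium plate is 80 mm (x) by 120 mm (y), top at 75 mm height, its centre at x = +10 mm, y = 0. Origin at the centre of the underside
- white_bottle: bystander: brown reagent bottle with a white cap, standing; loose, about 130 g. Body a cylinder of 48 mm diameter up to 54 mm height, shoulder to 64 mm, cap of 33 mm diameter up to 84 mm. Origin at the centre of its underside, z up; round, yaw is of no importance. Leave it alone
- tip_box: bystander: blue pipette-tip box, 85 x 125 mm, 50 mm high, at the back; loose. Origin at the centre of its underside. Leave it alone
- marker: bystander: orange marker pen with a black cap, 124 mm long, 13 mm thick, lying at the right; loose. Origin under it, near its middle; x along the pen. Leave it alone
Not all that is in view belongs to the job. Several things have the shape of the cover; the one meant has the colours described above.

How it is judged (in metres and radians):
At the end, for the whole second after the job is handed in: Red rack and green and blue bottles on the mat within 13 mm in x and y of rectangle, left and right ring; magenta rack within 13 mm of the plate's middle, cover within 10 mm of the rack's; racks and cover lined up within 15 degrees; all upright within 5 degrees, at rest, released (x of red_rack in the frame of mat between -0.013 and 0.013 m and y of red_rack in the frame of mat between -0.013 and 0.013 m and z of red_rack in the frame of mat between -0.002 and 0.006 m and x of green_bottle in the frame of mat between -0.013 and 0.013 m and y of green_bottle in the frame of mat between 0.072 and 0.098 m and z of green_bottle in the frame of mat between -0.002 and 0.006 m and x of blue_bottle in the frame of mat between -0.013 and 0.013 m and y of blue_bottle in the frame of mat between -0.098 and -0.072 m and z of blue_bottle in the frame of mat between -0.002 and 0.006 m and x of magenta_rack in the frame of chiller between -0.003 and 0.023 m and y of magenta_rack in the frame of chiller between -0.013 and 0.013 m and z of magenta_rack in the frame of chiller between 0.071 and 0.079 m and x of cover in the frame of magenta_rack between -0.01 and 0.01 m and y of cover in the frame of magenta_rack between -0.01 and 0.01 m and z of cover in the frame of magenta_rack between 0.024 and 0.032 m and angle between the x axis of red_rack and the x axis of mat, either way round below 0.26 rad and angle between the x axis of magenta_rack and the y axis of chiller, either way round below 0.26 rad and angle between the x axis of cover and the x axis of magenta_rack, either way round below 0.26 rad and angle between each of red_rack, magenta_rack, cover, green_bottle, blue_bottle's own z axis and vertical below 0.1 rad and linear speed of each of red_rack, magenta_rack, cover, green_bottle, blue_bottle below 0.02 m/s and angular speed of each of red_rack, magenta_rack, cover, green_bottle, blue_bottle below 0.2 rad/s and contact force between the fingers and red_rack below 0.2 N and contact force between the fingers and magenta_rack below 0.2 N and contact force between the fingers and cover below 0.2 N and contact force between the fingers and green_bottle below 0.2 N and contact force between the fingers and blue_bottle below 0.2 N); the robot touches nothing.
It fails at once if the white bottle is disturbed (moved more than 25 mm) (distance of white_bottle from where it was at the start of the episode above 0.025 m).
It fails at once if the tip box is disturbed (moved more than 25 mm) (distance of tip_box from where it was at the start of the episode above 0.025 m).
It fails at once if the marker is disturbed (moved more than 25 mm) (distance of marker from where it was at the start of the episode above 0.025 m).
It fails at once if one of the five things is tipped over (more than 40 degrees) (angle between any of red_rack, magenta_rack, cover, green_bottle, blue_bottle's own z axis and vertical above 0.7 rad).
It fails at once if a bottle or rack is dropped (out of the fingers and faster than 0.7 m/s, a fall of 25 mm) ((contact force between the fingers and red_rack below 0.01 N and linear speed of red_rack above 0.7 m/s) or (contact force between the fingers and magenta_rack below 0.01 N and linear speed of magenta_rack above 0.7 m/s) or (contact force between the fingers and green_bottle below 0.01 N and linear speed of green_bottle above 0.7 m/s) or (contact force between the fingers and blue_bottle below 0.01 N and linear speed of blue_bottle above 0.7 m/s)).
It also fails if it takes over 120 s, if anything falls off the work surface, if the arm or the gripper's body presses on something with over 40 N, if the wrist force passes 120 N, or if a joint passes its speed limit or range.

## Working session

There is one attempt and no reset: what is moved stays moved. The work goes in short steps, Python scripts to look and compute and a tool call to move; the robot and the scene stay as the last step left them, time stands still between calls to the robot, and variables do not carry over. Pictures are saved under pics/ and viewed, at most 14 in all, crops included, and the job is handed in when it is done.

Besides the shell and the picture viewer there is one more tool, called after ">>>" as name([rows], argument=value, ...), one row to a line, values as JSON. send_rows: Moves the arm, as the interface text tells. Scaled input: -1 to 1 covers 0.5 m each way for a shift and 0.5 rad each way for a turn. Its arguments: {"type":"object","properties":{"deltas":{"type":"array","items":{"type":"array"}},"grip":{"type":"number"},"grip_force":{"type":"number"}},"required":["deltas"]}

```bash
mkdir -p pics; python3 - <<'E'
from workcell import *
import cv2
for n in ("scene","top"):
    im=grab_frame(n); cv2.imwrite(f"pics/{n}0.png",im[:,:,::-1])
    c=calibration(n); print(n,c)
    for l in "red_rack magenta_rack cover green_bottle blue_bottle mat chiller white_bottle tip_box marker".split():
        try: print(l,[(round(d["p"],2),d["bbox"]) for d in trace(n,l)][:5])
        except Exception as e: print(l,e)
print(state())
E
```

```text
scene {'mtx': array([[480.28634522,   0.        , 320.63011575],
       [  0.        , 480.28634522, 242.14935442],
       [  0.        ,   0.        ,   1.        ]]), 'R': array([[ 0.88317385,  0.46904375, -0.00138251],
       [ 0.33527131, -0.63334628, -0.69747089],
       [-0.32801997,  0.61552453, -0.71661178]]), 't': array([-490.12039869, -157.34182342, 1293.65471325])}
red_rack [(0.78, [256.5, 214.0, 49.6, 44.8])]
magenta_rack [(0.82, [213.7, 269.8, 45.0, 28.7])]
cover [(0.98, [258.8, 156.1, 28.9, 18.7]), (0.88, [297.4, 184.4, 34.6, 13.9])]
green_bottle [(0.9, [331.3, 128.9, 20.4, 35.3])]
blue_bottle [(0.81, [154.0, 322.3, 32.2, 42.5])]
mat []
chiller [(0.57, [265.9, 267.3, 86.2, 81.9])]
white_bottle [(0.73, [376.6, 134.6, 23.3, 35.1])]
tip_box []
marker [(0.78, [183.1, 391.5, 65.1, 28.0])]
top {'mtx': array([[450.91398534,   0.        , 315.07846561],
       [  0.        , 450.91398534, 240.7417723 ],
       [  0.        ,   0.        ,   1.        ]]), 'R': array([[ 0.00563468, -0.9997487 ,  0.02169757],
       [-0.98882212, -0.00880338, -0.14883992],
       [ 0.14899353, -0
[... 596 characters left out ...]
.4, 215.2, 11.2, 51.0])]
{'time_s': 1.1, 'qpos': array([-7.62033882e+01,  1.83095173e+01,  8.96381703e+01, -7.43387146e-04,
        7.20440017e+01, -1.14421268e+00]), 'qvel': array([ 0.21580502, -0.09497074, -0.03963926,  0.04521483, -0.07821986,
        0.01504767]), 'effort': array([ 4.36073233e-04, -4.12358451e+01, -2.32233202e+01,  7.28461216e-02,
        3.77262163e-02, -2.66993958e-06]), 'ee_pos': array([ 148.26575961, -555.57959921,  196.10546675]), 'ee_rot': array([1.79991705e+02, 8.73027761e-04, 1.49410536e+01]), 'force': array([ 0.11884839, -0.42742962, -0.33911534]), 'torque': array([-0.00774156,  0.00848465,  0.00552336]), 'gripper_force': 0.0, 'gripper_width': 91.26111920053293}
```

View pics/scene0.png

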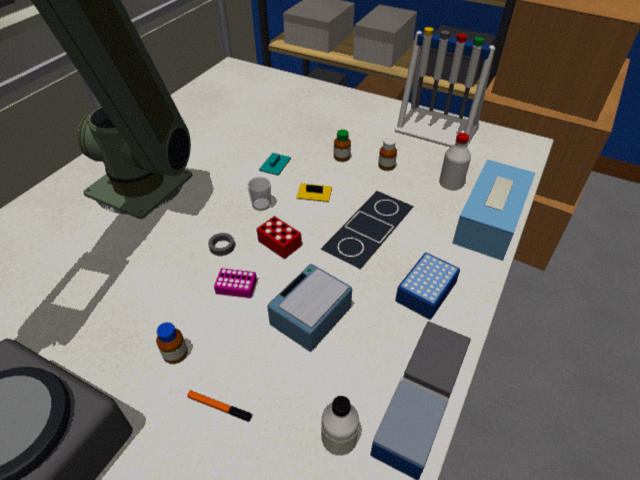

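View pics/top0.png

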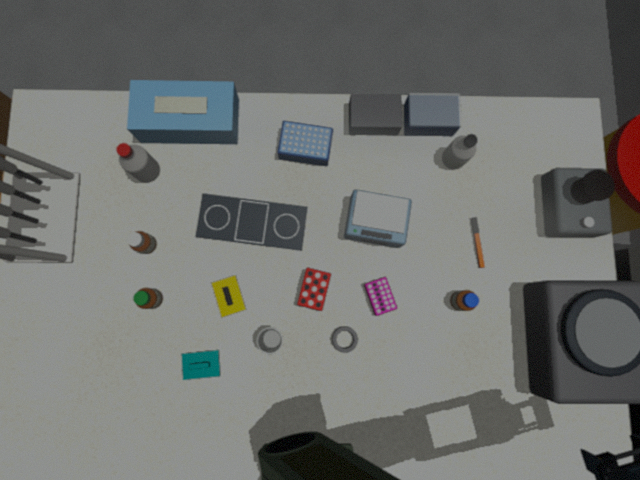

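The scene picture shows red rack (280,236), magenta rack (236,283), green bottle (342,145), blue bottle (172,342), mat (368,228) and chiller (310,305). Cover candidates in the top picture: a yellow plate with black bar at (228,295) and a teal plate at (201,364). The caps at (142,241) white and (160,145) red, and the white squeeze bottles, are not the bottles meant. I choose the yellow plate, and will check it in a crop together with the model fits.

```bash
cat > h.py <<'E'
from workcell import *
import numpy as np, cv2
from scipy.optimize import minimize
def box(l,w,z0,z1,cx=0,cy=0): return np.array([[cx+sx*l/2,cy+sy*w/2,z] for sx in(-1,1) for sy in(-1,1) for z in(z0,z1)],float)
def cyl(r0,r1,z0,z1):
    a=np.linspace(0,2*np.pi,24,endpoint=False)
    return np.vstack([np.c_[r*np.cos(a),r*np.sin(a),0*a+z] for r,z in((r0,z0),(r1,z1))])
BOT=[cyl(24,24,0,54),cyl(24,16.5,54,64),cyl(16.5,16.5,64,84)]
M=dict(red_rack=[box(90,60,0,45)],magenta_rack=[box(80,54,0,28)],cover=[box(86,60,0,6),box(44,12,6,24)],green_bottle=BOT,blue_bottle=BOT,white_bottle=BOT,
 mat=[box(110,260,0,2)],chiller=[box(110,140,0,74)],plate=[box(80,120,0,0.5)])
CAL={n:calibration(n) for n in("scene","top")}
S=4
def proj(n,X):
    c=CAL[n]; P=(c["R"]@X.T).T+c["t"]; q=(c["mtx"]@P.T).T; return q[:,:2]/q[:,2:]
def world(m,p):
    x,y,z,a=p; c,s=np.cos(a),np.sin(a); return m@np.array([[c,-s,0],[s,c,0],[0,0,1]]).T+[x,y,z]
def rend(n,name,p):
    im=np.zeros((480*S,640*S),np.uint8)
    for m in M[name]:
        h=cv2.convexHull(((proj(n,world(m,p))+.5)*S*16).astype(np.int32)); cv2.fillConvexPoly(im,h,1,cv2.LINE_8,4)
    return im
def ray(n,uv,z):
    c=CAL[n]; d=c["R"].T@np.linalg.solve(c["mtx"],np.array([uv[0],uv[1],1.])); o=-c["R"].T@c["t"]; return o+d*(z-o[2])/d[2]
def fit(name,masks,p0,free):
    # masks: {camera: bool}; free: indexes fitted
    free=list(free); st=np.array([8,8,8,.15])
    big={}
    for n,m in masks.items():
        b=cv2.resize(m.astype(np.float32),None,fx=S,fy=S,interpolation=cv2.INTER_LINEAR)>.5
        ys,xs=np.where(b); r=60*S; big[n]=(b,slice(max(ys.min()-r,0),ys.max()+r),slice(max(xs.min()-r,0),xs.max()+r))
    def cost(v):
        p=np.array(p0,float); p[free]+=v*st[free]; t=0
        for n,(b,sy,sx) in big.items():
            q=rend(n,name,p)[sy,sx]>0; bb=b[sy,sx]; t+=1-(q&bb).sum()/max((q|bb).sum(),1)
        return t
    k=len(free); best=None; v=np.zeros(k)
    for sc in(2,1,.5):
        r=minimize(cost,v,method="Nelder-Mead",options=dict(initial_simplex=np.vstack([v]+[v+sc*e for e in np.eye(k)]),xatol=.01,fatol=1e-4)); v=r.x
    p=np.array(p0,float); p[free]+=v*st[free]; return p,r.fun/len(big)
def draw(im,n,name,p):
    for m in M[name]:
        h=cv2.convexHull((proj(n,world(m,p))*16+8).astype(np.int32)); cv2.polylines(im,[h],True,(255,255,255),1,cv2.LINE_AA,4)
E
cat > m.py <<'E'
from h import *
F={n:grab_frame(n) for n in CAL}
def best(n,l,guess,z):
    u=proj(n,np.array([[guess[0],guess[1],z]]))[0]; o=None
    for d in trace(n,l):
        b=d["bbox"]; c=np.array([b[0]+b[2]/2,b[1]+b[3]/2])
        if np.hypot(*(c-u))<25: return d["pixels"]
start=dict(red_rack=(314,289,22),magenta_rack=(380,296,14),cover=(228,295,3),green_bottle=(148,298,40),blue_bottle=(463,299,40),chiller=(379,218,40))
res={}
for l,(u,v,z) in start.items():
    g=ray("top",(u,v),z); ms={n:best(n,l,g,z) for n in CAL}; ms={k:m for k,m in ms.items() if m is not None}
    bott="bottle" in l
    fr=(0,1,2) if bott else (0,1,2,3)
    c=[]
    for a in ((0,) if bott or l=="chiller" else (-.8,0,.8,1.57)):
        c.append(fit(l,ms,(g[0],g[1],0,a),fr))
    p,f=min(c,key=lambda t:t[1]); res[l]=p
    print(l,list(ms),p[:3].round(1),np.degrees(p[3]).round(1),round(f,3))
    for n in ms:
        q,f1=fit(l,{n:ms[n]},(p[0],p[1],0,p[3]),fr[:2]+fr[3:]); print("   ",n,q[:2].round(1),np.degrees(q[3]).round(1),round(f1,3))
np.save("res.npy",res)
for n in CAL:
    im=F[n][:,:,::-1].copy()
    for l in res: draw(im,n,l,res[l])
    r=(120,400,120,440) if n=="scene" else (180,390,110,500)
    o=cv2.resize(im[r[0]:r[1],r[2]:r[3]],None,fx=2,fy=2,interpolation=cv2.INTER_CUBIC); cv2.imwrite(f"pics/fit_{n}.png",o)
E
python3 m.py
```

```text
red_rack ['scene', 'top'] [452.5 -13.3  -1.1] -13.5 0.051
    scene [452.2 -14.2] -15.6 0.059
    top [452.4 -13.5] -12.9 0.04
magenta_rack ['scene', 'top'] [ 4.374e+02 -1.699e+02 -4.000e-01] 20.0 0.061
    scene [ 437.3 -170. ] 20.5 0.062
    top [ 437.6 -170. ] 19.4 0.059
cover ['scene', 'top'] [435.  188.1  -1.4] 19.7 0.078
    scene [434.5 185.9] 17.8 0.073
    top [435.6 188.3] 19.7 0.073
green_bottle ['scene', 'top'] [428.3 366.5  -2.2] 0.0 0.101
    scene [428.  367.1] 0.0 0.103
    top [429.4 365.4] 0.0 0.098
blue_bottle ['scene', 'top'] [ 427.5 -362.1   -0.7] 0.0 0.07
    scene [ 426.5 -361.6] 0.0 0.078
    top [ 427.5 -361.9] 0.0 0.062
chiller ['scene', 'top'] [ 617.5 -161.9   -7.5] -8.7 0.059
    scene [ 619.2 -162. ] -6.2 0.082
    top [ 616.8 -161.2] -9.5 0.052
```

```bash
cat > m2.py <<'E'
from h import *
res=np.load("res.npy",allow_pickle=True).item()
F={n:grab_frame(n) for n in CAL}
def comp(m,uv):
    m=cv2.morphologyEx(m.astype(np.uint8),cv2.MORPH_CLOSE,np.ones((5,5)))
    k,lab,st,_=cv2.connectedComponentsWithStats(m); return lab==lab[int(uv[1]),int(uv[0])]
g=ray("top",(252,222),2)
ms={}
for n in CAL:
    u=proj(n,np.array([g]))[0]; gr=cv2.cvtColor(F[n],cv2.COLOR_RGB2GRAY)
    m=np.zeros(gr.shape,bool); x0,y0=(u-65).astype(int); m[y0:y0+130,x0:x0+130]=gr[y0:y0+130,x0:x0+130]<(75 if n=="top" else 80)
    ms[n]=cv2.morphologyEx(comp(m,u).astype(np.uint8),cv2.MORPH_OPEN,np.ones((5,5)))>0; print(n,ms[n].sum())
for s in (ms,{"top":ms["top"]},{"scene":ms["scene"]}):
    p,f=fit("mat",s,(g[0],g[1],0,-.1),(0,1,2,3) if len(s)==2 else (0,1,3)); print("mat",list(s),p[:3].round(1),np.degrees(p[3]).round(1),round(f,3))
    if len(s)==2: res["mat"]=p
# plate: bright quad inside chiller
c=res["chiller"]; pc=world(np.array([[10,0,75.]]),(c[0],c[1],0,c[3]))[0]; ps={}
for n in CAL:
    u=proj(n,pc[None])[0]; lab=cv2.cvtColor(F[n],cv2.COLOR_RGB2LAB).astype(int)
    x,y=u.astype(int); ref=np.median(lab[y-5:y+6,x-5:x+6].reshape(-1,3),0)
    m=(np.abs(lab-ref)*[.5,2,2]).max(2)<14; m&=rend(n,"chiller",(c[0],c[1],2,c[3])).reshape(480,S,640,S).mean((1,3))>.2
    k=cv2.morphologyEx(comp(m,u).astype(np.uint8),cv2.MORPH_OPEN,np.ones((3,3)))>0; ps[n]=k; print(n,ref,k.sum(),(rend(n,"plate",(pc[0],pc[1],75,c[3])).sum()/S/S))
for s in (ps,{"top":ps["top"]},{"scene":ps["scene"]}):
    p,f=fit("plate",s,(pc[0],pc[1],75,c[3]),(0,1,2,3) if len(s)==2 else (0,1,3)); print("plate",list(s),p[:3].round(1),np.degrees(p[3]).round(1),round(f,3))
    if len(s)==2: res["plate"]=p
np.save("res.npy",res)
out=[]
for n in CAL:
    im=F[n][:,:,::-1].copy()
    for l in res:
        if l!="chiller": draw(im,n,l,res[l])
    r=(120,370,130,450) if n=="scene" else (175,335,120,500)
    o=im[r[0]:r[1],r[2]:r[3]]; out.append(cv2.resize(o,(800,int(800*o.shape[0]/o.shape[1])),interpolation=cv2.INTER_CUBIC)[:600]); cv2.imwrite(f"pics/fit2_{n}.png",out[-1])
E
python3 m2.py
```

```text
scene 3227
top 4359
mat ['scene', 'top'] [614.4 141.4  -4.4] -7.3 0.067
mat ['top'] [615.4 139.5   0. ] -6.8 0.095
mat ['scene'] [615.4 139.3   0. ] -6.7 0.051
scene [164. 130. 126.] 2100 2056.5625
top [152. 127. 129.] 2184 1814.5625
plate ['scene', 'top'] [ 629.7 -166.4   82.7] -9.4 0.104
plate ['top'] [ 628.3 -168.1   75. ] -9.2 0.168
plate ['scene'] [ 627.2 -161.2   75. ] -9.9 0.051
```

View pics/fit2_scene.png

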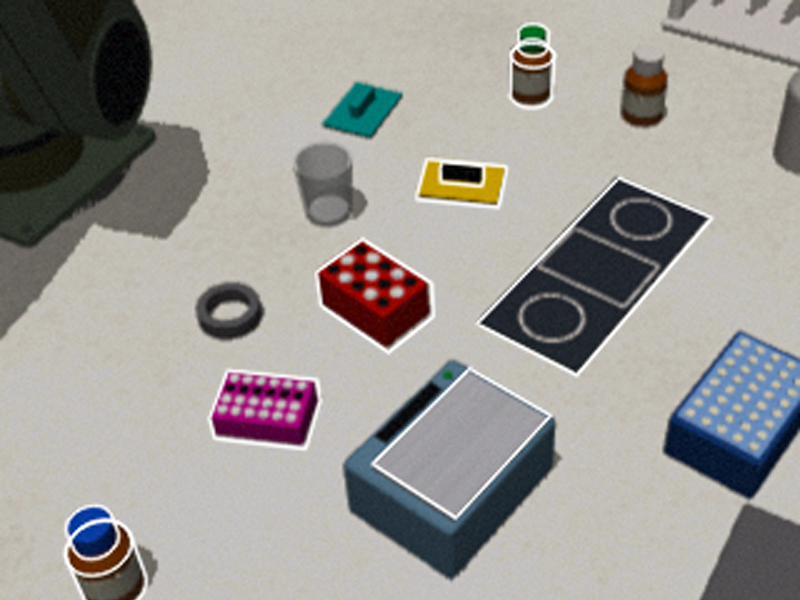

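View pics/fit2_top.png

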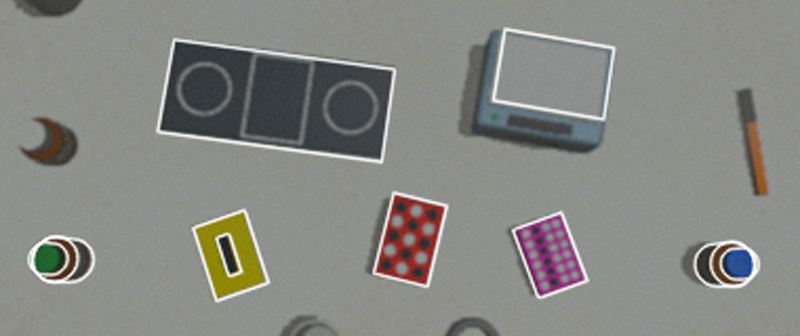

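Scene crop: the yellow plate with the black bar sits at crop (462,183) and is the cover, while the teal one at (363,110) is the look-alike. Both crops show the outlines matching the racks, bottles, mat and plate. In the top crop the plate mask leaks over the edge, so I take the plate centre from the chiller and scene fits: (627,-163), yaw -9. All heights came out near 0.

Next: a helper that works out the constant row for a move.

```bash
cat > go.py <<'E'
import sys,numpy as np
from workcell import *
from scipy.spatial.transform import Rotation as R
# go.py N x y z yaw : constant row taking the tool there (pointing down) in N rows
N=int(sys.argv[1]); x,y,z,a=map(float,sys.argv[2:6])
s=state(); R0=R.from_euler("xyz",s["ee_rot"],degrees=True); R1=R.from_euler("xyz",[180,0,a],degrees=True)
w=(R0.inv()*R1).as_rotvec()/N; D=R0.inv().apply(np.array([x,y,z])-s["ee_pos"])
A=sum(R.from_rotvec(w*k).as_matrix() for k in range(N)); d=np.linalg.solve(A,D)
print("pose",s["ee_pos"].round(1),s["ee_rot"].round(2),"w",round(float(s["gripper_width"]),1),"t",s["time_s"]); print("row",(d/500).round(4).tolist(),(w/.5).round(4).tolist(),"mm/row",np.linalg.norm(d).round(1))
E
python3 go.py 10 437.4 -170 130 20
```

```text
pose [ 148.3 -555.6  196.1] [180.     0.    14.94] w 91.2 t 1.9
row [0.0781, -0.0566, 0.0132] [0.0, 0.0, -0.0176] mm/row 48.7
```

>>> send_rows([
  [[0.078,-0.057,0.013],[0,0,-0.018]],
  [[0.078,-0.057,0.013],[0,0,-0.018]],
  [[0.078,-0.057,0.013],[0,0,-0.018]],
  [[0.078,-0.057,0.013],[0,0,-0.018]],
  [[0.078,-0.057,0.013],[0,0,-0.018]],
  [[0.078,-0.057,0.013],[0,0,-0.018]],
  [[0.078,-0.057,0.013],[0,0,-0.018]],
  [[0.078,-0.057,0.013],[0,0,-0.018]],
  [[0.078,-0.057,0.013],[0,0,-0.018]],
  [[0.078,-0.057,0.013],[0,0,-0.018]],
], grip=0, grip_force=15)

```text
time_s: 2.9
ee_pos: [437.1, -166.1, 131.1]
ee_rot: [179.9, -0.0, 20.1]
force: [0.3, -0.8, -0.6]
gripper_width: 91.0
gripper_force: 0.0
```

```bash
python3 go.py 8 437.4 -170 18 20
```

```text
pose [ 437.1 -166.1  131.1] [ 1.7995e+02 -4.0000e-02  2.0120e+01] w 91.0 t 2.9
row [-0.0003, 0.0009, 0.0283] [0.0002, -0.0002, 0.0005] mm/row 14.1
```

>>> send_rows([
  [[0,0.001,0.028],[0,0,0]],
  [[0,0.001,0.028],[0,0,0]],
  [[0,0.001,0.028],[0,0,0]],
  [[0,0.001,0.028],[0,0,0]],
  [[0,0.001,0.028],[0,0,0]],
  [[0,0.001,0.028],[0,0,0]],
  [[0,0.001,0.028],[0,0,0]],
  [[0,0.001,0.028],[0,0,0]],
  [[0,0,0],[0,0,0]],
])

```text
time_s: 3.8
ee_pos: [436.2, -171.1, 17.7]
ee_rot: [-179.9, 0.1, 20.1]
force: [-0.2, 0.5, -0.1]
gripper_width: 91.0
gripper_force: 0.0
```

>>> send_rows([
  [[0,0,0],[0,0,0]],
  [[0,0,0],[0,0,0]],
  [[0,0,0],[0,0,0]],
  [[0,0,0],[0,0,0]],
  [[0,0,0],[0,0,0]],
  [[0,0,0],[0,0,0]],
  [[0,0,0],[0,0,0]],
], grip=1, grip_force=15)

```text
time_s: 4.5
ee_pos: [437.4, -171.6, 19.1]
ee_rot: [180.0, -0.0, 20.1]
force: [0.1, -0.5, -0.6]
gripper_width: 37.9
gripper_force: 0.0
```

```bash
python3 - <<'E'
from h import *
print(state()["gripper_width"],state()["gripper_force"],state()["ee_pos"])
a=grab_frame("scene")[:,:,::-1][200:360,150:350]; b=grab_frame("top")[:,:,::-1][200:360,280:480]
cv2.imwrite("pics/g1.png",cv2.resize(np.hstack([a,b]),(800,320),interpolation=cv2.INTER_CUBIC))
E
```

```text
37.941901069405574 0.0 [ 437.414792   -171.58802112   19.10743133]
```

View pics/g1.png

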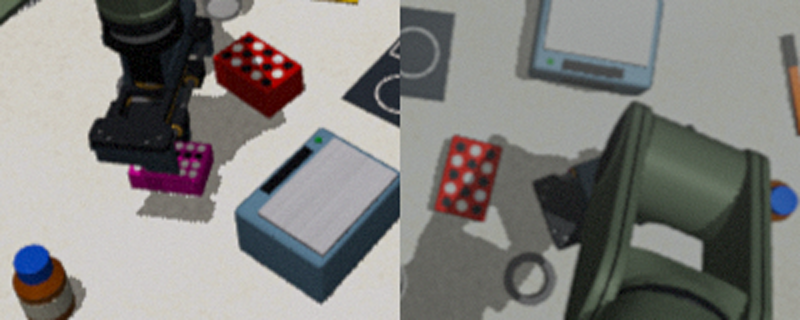

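```bash
cat > ov.py <<'E'
from h import *
from scipy.spatial.transform import Rotation as Rt
s=state(); Rm=Rt.from_euler("xyz",s["ee_rot"],degrees=True).as_matrix(); o=s["ee_pos"]; w=s["gripper_width"]
print(o.round(1),s["ee_rot"].round(1),w,s["gripper_force"],s["qpos"].round(2))
parts=[box(76,178,-110,-65)]+[box(32,13,-65,14,0,k*(w/2+6.5)) for k in(-1,1)]
res=np.load("res.npy",allow_pickle=True).item()
out=[]
for n,r in (("scene",(190,320,150,310)),("top",(190,320,300,460))):
    im=cv2.resize(grab_frame(n)[:,:,::-1],None,fx=2.5,fy=2.5,interpolation=cv2.INTER_CUBIC)
    for pt,c in zip(parts,((0,255,255),(0,255,0),(255,255,0))):
        h=cv2.convexHull((proj(n,pt@Rm.T+o)*2.5).astype(np.int32)); cv2.polylines(im,[h],True,c,1,cv2.LINE_AA)
    h=cv2.convexHull((proj(n,world(M["magenta_rack"][0],res["magenta_rack"]))*2.5).astype(np.int32)); cv2.polylines(im,[h],True,(255,255,255),1)
    r=[int(v*2.5) for v in r]; out.append(im[r[0]:r[1],r[2]:r[3]])
cv2.imwrite("pics/ov1.png",np.hstack(out))
E
python3 ov.py
```

```text
[ 437.4 -171.6   19.1] [180.    0.   20.1] 30.001874476625638 0.0 [-2.2820e+01  2.0240e+01  1.1694e+02 -1.0000e-02  4.2830e+01  4.7090e+01]
```

View pics/ov1.png

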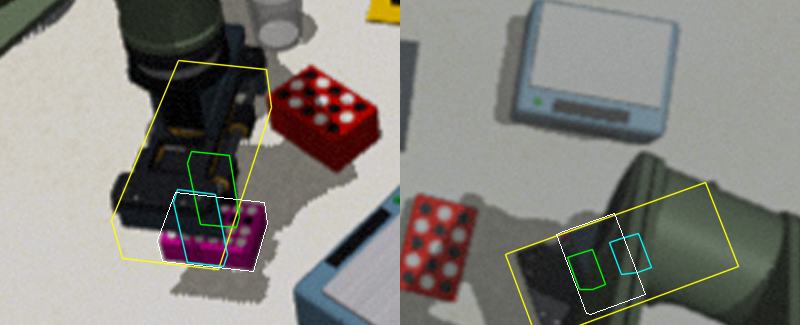

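```bash
python3 - <<'E'
from h import *
im=grab_frame("scene")[:,:,::-1][160:310,170:300]
im=cv2.resize(im,None,fx=4,fy=4,interpolation=cv2.INTER_CUBIC)
cv2.imwrite("pics/z1.png",cv2.convertScaleAbs(im,alpha=1.8,beta=25))
print(proj("scene",np.array([[0,0,0.],[437.4,-171.6,19],[437.4,-171.6,5]])),state()["gripper_width"])
E
```

```text
[[138.66646456 183.73413083]
 [234.75379269 281.62559603]
 [235.59037238 285.75035025]] 17.769290120746675
```

View pics/z1.png

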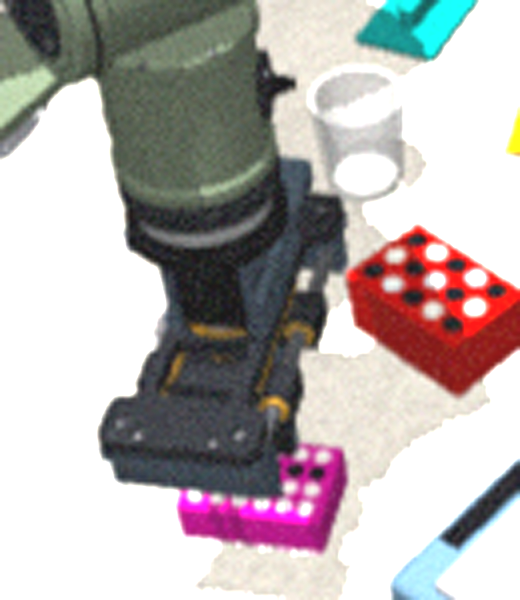

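The zoomed scene picture shows the gripper body about 13 px (near crop (195,490)) higher than its reported pose would put it. The fingers closed to 18 mm without touching the rack at (260,500), so the tool seems to be really about 40 mm higher than reported. I'll open, lift and measure this.

>>> send_rows([
  [[0,0,-0.03],[0,0,0]],
  [[0,0,-0.03],[0,0,0]],
  [[0,0,-0.03],[0,0,0]],
  [[0,0,-0.03],[0,0,0]],
  [[0,0,-0.03],[0,0,0]],
  [[0,0,-0.03],[0,0,0]],
  [[0,0,0],[0,0,0]],
  [[0,0,0],[0,0,0]],
  [[0,0,0],[0,0,0]],
  [[0,0,0],[0,0,0]],
], grip=0)

```text
time_s: 5.75
ee_pos: [436.8, -171.3, 108.2]
ee_rot: [-179.9, 0.1, 20.1]
force: [-0.5, 0.1, -0.6]
gripper_width: 90.8
gripper_force: 0.0
```

```bash
cat > ov2.py <<'E'
from h import *
from scipy.spatial.transform import Rotation as Rt
s=state(); Rm=Rt.from_euler("xyz",s["ee_rot"],degrees=True).as_matrix(); o=s["ee_pos"]; w=s["gripper_width"]
print(o.round(1),s["ee_rot"].round(1),w)
parts=[box(76,178,-75,-65)]+[box(32,13,-65,14,0,k*(w/2+6.5)) for k in(-1,1)]
out=[]
for n,r in (("scene",(150,310,160,320)),("top",(170,330,310,470))):
    im=cv2.resize(grab_frame(n)[:,:,::-1],None,fx=2.5,fy=2.5,interpolation=cv2.INTER_CUBIC); im=cv2.convertScaleAbs(im,alpha=1.8,beta=15)
    for dz,c in((0,(0,255,255)),(40,(0,255,0))):
      for pt in parts:
        h=cv2.convexHull((proj(n,pt@Rm.T+o+[0,0,dz])*2.5).astype(np.int32)); cv2.polylines(im,[h],True,c,1,cv2.LINE_AA)
    r=[int(v*2.5) for v in r]; out.append(im[r[0]:r[1],r[2]:r[3]])
cv2.imwrite("pics/ov2.png",np.hstack(out))
E
python3 ov2.py
```

```text
[ 436.8 -171.3  108.2] [-1.799e+02  1.000e-01  2.010e+01] 90.83020363270592
```

View pics/ov2.png

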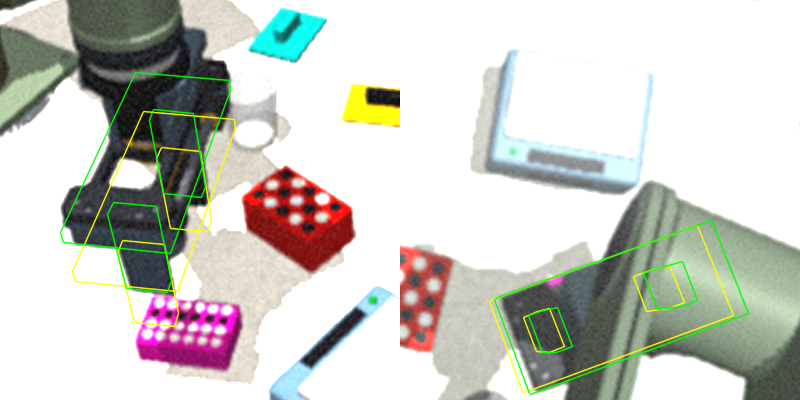

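Overlay: the green outline (+40 mm) matches the real finger, with its tip near (150,288) in the left half; the yellow one (reported pose) doesn't. So the true z is about reported + 40 mm, and xy is about right. I'll go down in steps, watching the force.

>>> send_rows([
  [[0,0,0.03],[0,0,0]],
  [[0,0,0.03],[0,0,0]],
  [[0,0,0.03],[0,0,0]],
  [[0,0,0.03],[0,0,0]],
  [[0,0,0.03],[0,0,0]],
  [[0,0,0.03],[0,0,0]],
  [[0,0,0.03],[0,0,0]],
  [[0,0,0.02],[0,0,0]],
  [[0,0,0.01],[0,0,0]],
  [[0,0,0],[0,0,0]],
])

```text
time_s: 6.85
ee_pos: [437.1, -171.5, -11.5]
ee_rot: [-180.0, 0.1, 20.1]
force: [0.1, 0.2, 0.0]
gripper_width: 91.4
gripper_force: 0.0
```

>>> send_rows([
  [[0,0,0.004],[0,0,0]],
  [[0,0,0.004],[0,0,0]],
  [[0,0,0],[0,0,0]],
])

```text
time_s: 7.15
ee_pos: [437.6, -171.6, -14.8]
ee_rot: [180.0, -0.0, 20.1]
force: [0.6, -0.3, -0.1]
gripper_width: 91.4
gripper_force: 0.0
```

>>> send_rows([
  [[0,0,0.003],[0,0,0]],
  [[0,0,0.003],[0,0,0]],
  [[0,0,0],[0,0,0]],
])

```text
time_s: 7.45
ee_pos: [437.6, -171.7, -17.6]
ee_rot: [180.0, -0.0, 20.1]
force: [-0.4, 0.9, 4.1]
gripper_width: 90.8
gripper_force: 1.8
```

>>> send_rows([
  [[0,0,0],[0,0,0]],
  [[0,0,0],[0,0,0]],
  [[0,0,0],[0,0,0]],
  [[0,0,0],[0,0,0]],
  [[0,0,0],[0,0,0]],
  [[0,0,0],[0,0,0]],
  [[0,0,0],[0,0,0]],
  [[0,0,0],[0,0,0]],
], grip=1, grip_force=15)

```text
time_s: 8.25
ee_pos: [437.6, -171.5, -17.6]
ee_rot: [180.0, -0.0, 20.1]
force: [-0.3, 0.4, 5.3]
gripper_width: 54.0
gripper_force: 16.8
```

The rack is gripped (54.0 mm). The fingertips touched the bench at reported z = -17.6, so the true z is about reported + 32.

>>> send_rows([
  [[0,0,-0.01],[0,0,0]],
  [[0,0,-0.03],[0,0,0]],
  [[0,0,-0.04],[0,0,0]],
  [[0,0,-0.05],[0,0,0]],
  [[0,0,-0.05],[0,0,0]],
  [[0,0,-0.04],[0,0,0]],
  [[0,0,-0.02],[0,0,0]],
  [[0,0,0],[0,0,0]],
])

```text
time_s: 9.05
ee_pos: [438.1, -171.9, 103.0]
ee_rot: [179.9, -0.1, 20.1]
force: [-0.3, -0.2, -1.8]
gripper_width: 54.0
gripper_force: 15.0
```

```bash
python3 go.py 10 627.3 -163 102 81
```

```text
pose [ 438.1 -171.9  103. ] [ 1.7989e+02 -1.0000e-01  2.0100e+01] w 54.0 t 9.05
row [0.0282, 0.028, 0.0003] [0.0005, -0.0001, -0.2126] mm/row 19.9
```

>>> send_rows([
  [[0.028,0.028,0],[0,0,-0.213]],
  [[0.028,0.028,0],[0,0,-0.213]],
  [[0.028,0.028,0],[0,0,-0.213]],
  [[0.028,0.028,0],[0,0,-0.213]],
  [[0.028,0.028,0],[0,0,-0.213]],
  [[0.028,0.028,0],[0,0,-0.213]],
  [[0.028,0.028,0],[0,0,-0.213]],
  [[0.028,0.028,0],[0,0,-0.213]],
  [[0.028,0.028,0],[0,0,-0.213]],
  [[0.028,0.028,0],[0,0,-0.213]],
])

```text
time_s: 10.05
ee_pos: [625.9, -162.8, 99.7]
ee_rot: [-179.8, -0.0, 81.4]
force: [-0.0, -0.7, -1.1]
gripper_width: 54.0
gripper_force: 15.0
```

```bash
python3 go.py 6 627.3 -163 62 81
```

```text
pose [ 625.9 -162.8   99.7] [-1.798e+02 -1.000e-02  8.135e+01] w 54.0 t 10.05
row [0.0, 0.0005, 0.0126] [-0.0011, -0.0, 0.0021] mm/row 6.3
```

>>> send_rows([
  [[0,0.001,0.012],[0,0,0.002]],
  [[0,0.001,0.012],[0,0,0.002]],
  [[0,0,0.012],[0,0,0.002]],
  [[0,0,0.012],[0,0,0.002]],
  [[0,0,0.012],[0,0,0.002]],
  [[0,0,0.008],[0,0,0]],
  [[0,0,0],[0,0,0]],
])

```text
time_s: 10.75
ee_pos: [626.4, -163.3, 67.3]
ee_rot: [-179.9, -0.0, 80.8]
force: [-0.1, -0.4, -1.1]
gripper_width: 53.5
gripper_force: 15.0
```

```bash
cat > ck.py <<'E'
import sys
from h import *
# ck.py label x y z yaw(deg): fit a thing from both views, report
l=sys.argv[1]; x,y,z,a=map(float,sys.argv[2:6]); ms={}
for n in CAL:
    grab_frame(n); u=proj(n,np.array([[x,y,z+15]]))[0]
    for d in trace(n,l):
        b=d["bbox"]
        if np.hypot(b[0]+b[2]/2-u[0],b[1]+b[3]/2-u[1])<30: ms[n]=d["pixels"]; break
fr=(0,1,2) if "bottle" in l else (0,1,2,3)
if ms:
    p,f=fit(l,ms,(x,y,z,np.radians(a)),fr if len(ms)==2 else [i for i in fr if i!=2]); print(l,list(ms),p[:3].round(1),np.degrees(p[3]).round(1),round(f,3))
else: print("not seen")
E
python3 ck.py magenta_rack 627 -163 83 81
```

```text
magenta_rack ['scene', 'top'] [ 624.8 -160.9   75.4] 80.3 0.68
```

>>> send_rows([
  [[0,0,0.004],[0,0,0]],
  [[0,0,0.004],[0,0,0]],
  [[0,0,0.004],[0,0,0]],
  [[0,0,0],[0,0,0]],
])

```text
time_s: 11.35
ee_pos: [626.8, -163.2, 61.6]
ee_rot: [-180.0, 0.0, 80.8]
force: [0.7, -0.4, -1.1]
gripper_width: 54.0
gripper_force: 15.0
```

>>> send_rows([
  [[0,0,0.002],[0,0,0]],
  [[0,0,0.002],[0,0,0]],
  [[0,0,0],[0,0,0]],
])

```text
time_s: 11.65
ee_pos: [627.0, -163.3, 59.9]
ee_rot: [-180.0, 0.0, 80.8]
force: [-0.5, 0.8, -0.6]
gripper_width: 53.8
gripper_force: 15.0
```

>>> send_rows([
  [[0,0,0.002],[0,0,0]],
  [[0,0,0.002],[0,0,0]],
  [[0,0,0],[0,0,0]],
])

```text
time_s: 11.95
ee_pos: [626.9, -163.3, 57.9]
ee_rot: [-180.0, 0.0, 80.8]
force: [-0.0, 0.7, -0.8]
gripper_width: 54.3
gripper_force: 15.0
```

>>> send_rows([
  [[0,0,0.002],[0,0,0]],
  [[0,0,0.001],[0,0,0]],
  [[0,0,0],[0,0,0]],
])

```text
time_s: 12.25
ee_pos: [627.2, -163.4, 57.4]
ee_rot: [180.0, 0.0, 80.8]
force: [-1.8, 0.4, 5.4]
gripper_width: 54.0
gripper_force: 16.5
```

>>> send_rows([
  [[0,0,-0.001],[0,0,0]],
  [[0,0,0],[0,0,0]],
  [[0,0,0],[0,0,0]],
  [[0,0,0],[0,0,0]],
], grip=0.22)

```text
time_s: 12.65
ee_pos: [628.0, -163.5, 57.5]
ee_rot: [179.9, 0.0, 80.8]
force: [2.2, -0.6, 3.6]
gripper_width: 71.0
gripper_force: 1.7
```

>>> send_rows([
  [[0,0,-0.01],[0,0,0]],
  [[0,0,-0.02],[0,0,0]],
  [[0,0,-0.03],[0,0,0]],
  [[0,0,-0.05],[0,0,0]],
  [[0,0,-0.05],[0,0,0]],
  [[0,0,-0.03],[0,0,0]],
  [[0,0,0],[0,0,0]],
])

```text
time_s: 13.35
ee_pos: [628.1, -163.6, 155.0]
ee_rot: [179.7, 0.0, 80.8]
force: [-0.1, -0.3, 0.2]
gripper_width: 70.8
gripper_force: 0.0
```

```bash
python3 go.py 10 435.2 187.8 120 19.2
```

```text
pose [ 628.1 -163.6  155. ] [1.7973e+02 4.0000e-02 8.0830e+01] w 70.8 t 13.35
row [0.0347, -0.0767, 0.0068] [0.0009, -0.0004, 0.2151] mm/row 42.2
```

>>> send_rows([
  [[0.035,-0.077,0.007],[0,0,0.215]],
  [[0.035,-0.077,0.007],[0,0,0.215]],
  [[0.035,-0.077,0.007],[0,0,0.215]],
  [[0.035,-0.077,0.007],[0,0,0.215]],
  [[0.035,-0.077,0.007],[0,0,0.215]],
  [[0.035,-0.077,0.007],[0,0,0.215]],
  [[0.035,-0.077,0.007],[0,0,0.215]],
  [[0.035,-0.077,0.007],[0,0,0.215]],
  [[0.035,-0.077,0.007],[0,0,0.215]],
  [[0.035,-0.077,0.007],[0,0,0.215]],
])

```text
time_s: 14.35
ee_pos: [431.6, 191.3, 116.2]
ee_rot: [180.0, 0.1, 19.0]
force: [0.6, -0.7, 0.6]
gripper_width: 70.9
gripper_force: 0.0
```

```bash
python3 go.py 9 435.2 187.8 -8.5 19.2; python3 ck.py magenta_rack 627 -163 75 81
```

```text
pose [431.6 191.3 116.2] [1.7998e+02 1.5000e-01 1.8990e+01] w 70.9 t 14.35
row [0.0005, 0.001, 0.0277] [0.0001, 0.0006, -0.0008] mm/row 13.9
magenta_rack ['scene', 'top'] [ 628.2 -165.5   74.7] 80.2 0.072
```

>>> send_rows([
  [[0.001,0.001,0.028],[0,0,0]],
  [[0.001,0.001,0.028],[0,0,0]],
  [[0.001,0.001,0.028],[0,0,0]],
  [[0.001,0.001,0.028],[0,0,0]],
  [[0,0.001,0.028],[0,0,0]],
  [[0,0.001,0.028],[0,0,0]],
  [[0,0.001,0.028],[0,0,0]],
  [[0,0.001,0.028],[0,0,0]],
  [[0,0.001,0.024],[0,0,0]],
  [[0,0,0],[0,0,0]],
])

```text
time_s: 15.55
ee_pos: [435.6, 184.5, -8.4]
ee_rot: [180.0, 0.3, 19.2]
force: [1.2, -0.3, -0.1]
gripper_width: 71.2
gripper_force: 0.0
```

>>> send_rows([
  [[0,0,0],[0,0,0]],
  [[0,0,0],[0,0,0]],
  [[0,0,0],[0,0,0]],
  [[0,0,0],[0,0,0]],
  [[0,0,0],[0,0,0]],
  [[0,0,0],[0,0,0]],
  [[0,0,0],[0,0,0]],
  [[0,0,0],[0,0,0]],
  [[0,0,0],[0,0,0]],
  [[0,0,0],[0,0,0]],
], grip=1, grip_force=12)

```text
time_s: 16.55
ee_pos: [437.1, 186.8, -6.9]
ee_rot: [-180.0, -0.0, 19.2]
force: [0.6, 0.6, 1.8]
gripper_width: 12.1
gripper_force: 12.0
```

>>> send_rows([
  [[0,0,-0.01],[0,0,0]],
  [[0,0,-0.03],[0,0,0]],
  [[0,0,-0.05],[0,0,0]],
  [[0,0,-0.06],[0,0,0]],
  [[0,0,-0.06],[0,0,0]],
  [[0,0,-0.05],[0,0,0]],
  [[0,0,-0.03],[0,0,0]],
  [[0,0,-0.01],[0,0,0]],
  [[0,0,0],[0,0,0]],
])

```text
time_s: 17.45
ee_pos: [437.2, 186.7, 143.4]
ee_rot: [180.0, -0.1, 19.2]
force: [0.2, 0.3, -1.5]
gripper_width: 11.8
gripper_force: 12.0
```

```bash
python3 go.py 10 628.2 -163.6 140 80.5
```

```text
pose [437.2 186.7 143.4] [ 1.7999e+02 -6.0000e-02  1.9240e+01] w 11.8 t 17.45
row [-0.0261, 0.0795, 0.0007] [0.0001, -0.0002, -0.2138] mm/row 41.8
```

>>> send_rows([
  [[-0.026,0.0795,0],[0,0,-0.214]],
  [[-0.026,0.0795,0],[0,0,-0.214]],
  [[-0.026,0.0795,0],[0,0,-0.214]],
  [[-0.026,0.0795,0],[0,0,-0.214]],
  [[-0.026,0.0795,0],[0,0,-0.214]],
  [[-0.026,0.0795,0],[0,0,-0.214]],
  [[-0.026,0.0795,0],[0,0,-0.214]],
  [[-0.026,0.0795,0],[0,0,-0.214]],
  [[-0.026,0.0795,0],[0,0,-0.214]],
  [[-0.026,0.0795,0],[0,0,-0.214]],
])

```text
time_s: 18.45
ee_pos: [628.5, -164.6, 141.1]
ee_rot: [-179.8, -0.0, 80.7]
force: [0.0, 0.1, -0.6]
gripper_width: 11.9
gripper_force: 12.0
```

>>> send_rows([
  [[0,0,0],[0,0,0]],
  [[0,0,0],[0,0,0]],
])

```text
time_s: 18.65
ee_pos: [627.8, -163.1, 140.6]
ee_rot: [-179.7, -0.0, 80.5]
force: [-0.5, -0.1, -0.6]
gripper_width: 11.8
gripper_force: 12.0
```

```bash
python3 go.py 7 628.2 -163.6 100.5 80.5
```

```text
pose [ 627.8 -163.1  140.6] [-1.7974e+02 -3.0000e-02  8.0460e+01] w 11.8 t 18.65
row [-0.0001, 0.0002, 0.0114] [-0.0013, -0.0002, -0.0002] mm/row 5.7
```

>>> send_rows([
  [[0,0,0.012],[-0.001,0,0]],
  [[0,0,0.012],[-0.001,0,0]],
  [[0,0,0.012],[-0.001,0,0]],
  [[0,0,0.012],[-0.001,0,0]],
  [[0,0,0.012],[-0.001,0,0]],
  [[0,0,0.01],[-0.001,0,0]],
  [[0,0,0.01],[-0.001,0,0]],
  [[0,0,0.004],[0,0,0]],
  [[0,0,0],[0,0,0]],
])

```text
time_s: 19.55
ee_pos: [628.6, -163.0, 100.6]
ee_rot: [179.8, 0.0, 80.5]
force: [-0.5, -0.1, -1.0]
gripper_width: 12.0
gripper_force: 12.0
```

>>> send_rows([
  [[0,0,0.002],[0,0,0]],
  [[0,0,0.001],[0,0,0]],
  [[0,0,0],[0,0,0]],
])

```text
time_s: 19.85
ee_pos: [628.8, -163.0, 99.7]
ee_rot: [179.8, 0.0, 80.5]
force: [-0.2, 0.1, -0.7]
gripper_width: 11.8
gripper_force: 12.0
```

>>> send_rows([
  [[0,0,0.002],[0,0,0]],
  [[0,0,0.002],[0,0,0]],
  [[0,0,0],[0,0,0]],
])

```text
time_s: 20.15
ee_pos: [628.6, -163.0, 97.4]
ee_rot: [179.8, 0.0, 80.5]
force: [0.0, -0.3, -0.2]
gripper_width: 12.2
gripper_force: 12.0
```

>>> send_rows([
  [[0,0,0.002],[0,0,0]],
  [[0,0,0.001],[0,0,0]],
  [[0,0,0],[0,0,0]],
])

```text
time_s: 20.45
ee_pos: [628.7, -163.0, 96.2]
ee_rot: [179.8, 0.0, 80.5]
force: [0.3, 0.2, 0.3]
gripper_width: 12.3
gripper_force: 12.0
```

>>> send_rows([
  [[0,0,0.001],[0,0,0]],
  [[0,0,0],[0,0,0]],
  [[0,0,0],[0,0,0]],
])

```text
time_s: 20.75
ee_pos: [628.8, -163.0, 96.1]
ee_rot: [179.8, 0.0, 80.5]
force: [-0.7, 1.1, 4.2]
gripper_width: 12.1
gripper_force: 12.0
```

>>> send_rows([
  [[0,0,0],[0,0,0]],
  [[0,0,0],[0,0,0]],
  [[0,0,0],[0,0,0]],
  [[0,0,0],[0,0,0]],
  [[0,0,0],[0,0,0]],
], grip=0.6)

```text
time_s: 21.25
ee_pos: [628.7, -163.0, 95.3]
ee_rot: [179.8, 0.0, 80.5]
force: [-1.0, 0.9, -0.1]
gripper_width: 36.7
gripper_force: 0.0
```

>>> send_rows([
  [[0,0,-0.01],[0,0,0]],
  [[0,0,-0.02],[0,0,0]],
  [[0,0,-0.03],[0,0,0]],
  [[0,0,-0.04],[0,0,0]],
  [[0,0,-0.04],[0,0,0]],
  [[0,0,0],[0,0,0]],
], grip=0.6)

```text
time_s: 21.85
ee_pos: [630.6, -163.5, 169.7]
ee_rot: [179.4, 0.0, 80.5]
force: [0.3, -0.5, -0.3]
gripper_width: 36.5
gripper_force: 0.0
```

```bash
python3 go.py 10 452.4 -13.6 110 -13.3
```

```text
pose [ 630.6 -163.5  169.7] [1.7935e+02 5.0000e-02 8.0550e+01] w 36.5 t 21.85
row [-0.0105, -0.0512, 0.0116] [0.0019, -0.0017, 0.3276] mm/row 26.8
```

```bash
python3 go.py 12 452.4 -13.6 110 -13.3
```

```text
pose [ 630.6 -163.5  169.7] [1.7935e+02 5.0000e-02 8.0550e+01] w 36.5 t 21.85
row [-0.0094, -0.0425, 0.0097] [0.0016, -0.0014, 0.273] mm/row 22.3
```

>>> send_rows([
  [[-0.009,-0.0425,0.01],[0.0016,-0.0014,0.273]],
  [[-0.009,-0.0425,0.01],[0.0016,-0.0014,0.273]],
  [[-0.009,-0.0425,0.01],[0.0016,-0.0014,0.273]],
  [[-0.009,-0.0425,0.01],[0.0016,-0.0014,0.273]],
  [[-0.009,-0.0425,0.01],[0.0016,-0.0014,0.273]],
  [[-0.009,-0.0425,0.01],[0.0016,-0.0014,0.273]],
  [[-0.009,-0.0425,0.01],[0.0016,-0.0014,0.273]],
  [[-0.009,-0.0425,0.01],[0.0016,-0.0014,0.273]],
  [[-0.009,-0.0425,0.01],[0.0016,-0.0014,0.273]],
  [[-0.009,-0.0425,0.01],[0.0016,-0.0014,0.273]],
], grip=0)

```text
time_s: 22.85
ee_pos: [458.1, -53.9, 114.9]
ee_rot: [-179.9, 0.4, 2.0]
force: [-0.2, -0.2, 0.2]
gripper_width: 91.3
gripper_force: 0.0
```

```bash
python3 go.py 3 452.4 -13.6 100 -13.3;python3 ck.py cover 628.2 -165.5 103 80; python3 ck.py magenta_rack 628.2 -165.5 75 80
```

```text
pose [458.1 -53.9 114.9] [-179.94    0.4     1.98] w 91.3 t 22.85
row [-0.0052, -0.0267, 0.01] [-0.0, 0.0048, 0.1778] mm/row 14.5
cover ['scene', 'top'] [ 629.7 -167.   102.2] 81.3 0.049
magenta_rack ['scene'] [ 629.8 -167.6   75. ] 84.0 0.816
```

Cover at (629.7,-167,102), about 2 mm from the rack centre and aligned. Now the red rack.

>>> send_rows([
  [[-0.005,-0.027,0.01],[0,0.005,0.178]],
  [[-0.005,-0.027,0.01],[0,0.005,0.178]],
  [[-0.005,-0.027,0.01],[0,0.005,0.178]],
  [[0,0,0],[0,0,0]],
])

```text
time_s: 23.65
ee_pos: [453.4, -13.3, 100.1]
ee_rot: [-180.0, 0.0, -12.9]
force: [0.6, -0.3, -0.1]
gripper_width: 91.4
gripper_force: 0.0
```

```bash
python3 go.py 8 452.4 -13.6 -8 -13.3
```

```text
pose [453.4 -13.3 100.1] [-1.7999e+02  1.0000e-02 -1.2870e+01] w 91.4 t 23.65
row [-0.0002, 0.0001, 0.027] [-0.0, 0.0, 0.0019] mm/row 13.5
```

>>> send_rows([
  [[0,0,0.027],[0,0,0.002]],
  [[0,0,0.027],[0,0,0.002]],
  [[0,0,0.027],[0,0,0.002]],
  [[0,0,0.027],[0,0,0.002]],
  [[0,0,0.027],[0,0,0]],
  [[0,0,0.027],[0,0,0]],
  [[0,0,0.027],[0,0,0]],
  [[0,0,0.027],[0,0,0]],
  [[0,0,0],[0,0,0]],
])

```text
time_s: 24.55
ee_pos: [453.3, -14.6, -8.6]
ee_rot: [180.0, 0.1, -13.1]
force: [-1.2, 0.4, 0.4]
gripper_width: 91.6
gripper_force: 0.0
```

>>> send_rows([
  [[0,0,0],[0,0,0]],
  [[0,0,0],[0,0,0]],
  [[0,0,0],[0,0,0]],
  [[0,0,0],[0,0,0]],
  [[0,0,0],[0,0,0]],
  [[0,0,0],[0,0,0]],
  [[0,0,0],[0,0,0]],
], grip=1, grip_force=18)

```text
time_s: 25.25
ee_pos: [454.3, -13.8, -7.0]
ee_rot: [-180.0, -0.1, -13.2]
force: [-0.9, 0.5, 6.6]
gripper_width: 60.1
gripper_force: 17.9
```

>>> send_rows([
  [[0,0,-0.01],[0,0,0]],
  [[0,0,-0.03],[0,0,0]],
  [[0,0,-0.04],[0,0,0]],
  [[0,0,-0.04],[0,0,0]],
  [[0,0,-0.04],[0,0,0]],
  [[0,0,-0.03],[0,0,0]],
  [[0,0,-0.01],[0,0,0]],
  [[0,0,0],[0,0,0]],
])

```text
time_s: 26.05
ee_pos: [453.8, -13.8, 92.7]
ee_rot: [-180.0, -0.1, -13.2]
force: [-0.5, -0.2, -0.7]
gripper_width: 60.2
gripper_force: 18.0
```

```bash
python3 go.py 10 615 139.7 90 -6.8
```

```text
pose [453.8 -13.8  92.7] [-1.7998e+02 -1.0000e-01 -1.3190e+01] w 60.2 t 26.05
row [0.0262, -0.036, 0.0006] [-0.0, -0.0004, -0.0223] mm/row 22.3
```

>>> send_rows([
  [[0.0265,-0.036,0],[0,0,-0.022]],
  [[0.0265,-0.036,0],[0,0,-0.022]],
  [[0.0265,-0.036,0],[0,0,-0.022]],
  [[0.0265,-0.036,0],[0,0,-0.022]],
  [[0.0265,-0.036,0],[0,0,-0.022]],
  [[0.0265,-0.036,0],[0,0,-0.022]],
  [[0.0265,-0.036,0],[0,0,-0.022]],
  [[0.0265,-0.036,0],[0,0,-0.022]],
  [[0.0265,-0.036,0],[0,0,-0.022]],
  [[0.0265,-0.036,0],[0,0,-0.022]],
])

```text
time_s: 27.05
ee_pos: [616.0, 139.9, 90.7]
ee_rot: [179.9, 0.1, -6.9]
force: [-0.2, 0.5, -1.3]
gripper_width: 60.2
gripper_force: 17.9
```

```bash
python3 go.py 9 616.5 139.5 0 -6.8; python3 ck.py red_rack 615 139.5 98 -6.8
```

```text
pose [616.  139.9  90.7] [ 1.7993e+02  1.2000e-01 -6.8600e+00] w 60.2 t 27.05
row [0.0002, 0.0001, 0.0201] [0.0003, 0.0005, -0.0002] mm/row 10.1
red_rack ['scene', 'top'] [580.5 232.4  11.2] -6.3 0.751
```

>>> send_rows([
  [[0,0,0.02],[0,0,0]],
  [[0,0,0.02],[0,0,0]],
  [[0,0,0.02],[0,0,0]],
  [[0,0,0.02],[0,0,0]],
  [[0,0,0.02],[0,0,0]],
  [[0,0,0.02],[0,0,0]],
  [[0,0,0.02],[0,0,0]],
  [[0,0,0.02],[0,0,0]],
  [[0,0,0.016],[0,0,0]],
  [[0,0,0],[0,0,0]],
])

```text
time_s: 28.25
ee_pos: [615.5, 139.2, 3.2]
ee_rot: [180.0, 0.1, -6.9]
force: [0.4, 0.7, -2.1]
gripper_width: 59.8
gripper_force: 18.0
```

>>> send_rows([
  [[0,0,0.003],[0,0,0]],
  [[0,0,0.003],[0,0,0]],
  [[0,0,0],[0,0,0]],
])

```text
time_s: 28.55
ee_pos: [616.7, 139.4, 2.0]
ee_rot: [-180.0, -0.1, -6.9]
force: [-0.5, -0.6, -2.8]
gripper_width: 60.1
gripper_force: 18.0
```

>>> send_rows([
  [[0,0,0.003],[0,0,0]],
  [[0,0,0.003],[0,0,0]],
  [[0,0,0.002],[0,0,0]],
  [[0,0,0],[0,0,0]],
])

```text
time_s: 28.95
ee_pos: [616.4, 139.4, -2.5]
ee_rot: [180.0, -0.1, -6.9]
force: [0.4, 0.9, -2.0]
gripper_width: 60.3
gripper_force: 18.0
```

>>> send_rows([
  [[0,0,0.002],[0,0,0]],
  [[0,0,0.001],[0,0,0]],
  [[0,0,0],[0,0,0]],
])

```text
time_s: 29.25
ee_pos: [616.5, 139.4, -3.9]
ee_rot: [180.0, -0.1, -6.9]
force: [-0.2, 0.6, -2.2]
gripper_width: 60.2
gripper_force: 18.0
```

>>> send_rows([
  [[0,0,0.002],[0,0,0]],
  [[0,0,0.001],[0,0,0]],
  [[0,0,0],[0,0,0]],
])

```text
time_s: 29.55
ee_pos: [616.6, 139.4, -4.9]
ee_rot: [-180.0, -0.1, -6.9]
force: [-0.4, 0.3, 1.5]
gripper_width: 59.8
gripper_force: 18.0
```

>>> send_rows([
  [[0,0,0.001],[0,0,0]],
  [[0,0,0.001],[0,0,0]],
  [[0,0,0],[0,0,0]],
])

```text
time_s: 29.85
ee_pos: [616.6, 139.4, -5.0]
ee_rot: [-180.0, -0.1, -6.9]
force: [-3.0, -0.6, 7.0]
gripper_width: 60.0
gripper_force: 18.0
```

>>> send_rows([
  [[0,0,-0.001],[0,0,0]],
  [[0,0,0],[0,0,0]],
  [[0,0,0],[0,0,0]],
  [[0,0,0],[0,0,0]],
], grip=0.15)

```text
time_s: 30.25
ee_pos: [616.5, 139.4, -6.1]
ee_rot: [180.0, -0.1, -6.9]
force: [0.7, 0.4, -0.4]
gripper_width: 77.6
gripper_force: 0.0
```

>>> send_rows([
  [[0,0,-0.01],[0,0,0]],
  [[0,0,-0.03],[0,0,0]],
  [[0,0,-0.05],[0,0,0]],
  [[0,0,-0.06],[0,0,0]],
  [[0,0,-0.06],[0,0,0]],
  [[0,0,-0.05],[0,0,0]],
  [[0,0,-0.02],[0,0,0]],
  [[0,0,0],[0,0,0]],
])

```text
time_s: 31.05
ee_pos: [617.2, 139.6, 135.8]
ee_rot: [-179.9, -0.2, -6.9]
force: [0.9, 0.2, -1.1]
gripper_width: 77.6
gripper_force: 0.0
```

```bash
python3 go.py 12 428.6 366.2 130 83
```

```text
pose [617.2 139.6 135.8] [-179.94   -0.25   -6.89] w 77.6 t 31.05
row [-0.0052, -0.0543, 0.0009] [0.0004, -0.0007, -0.2615] mm/row 27.3
```

>>> send_rows([
  [[-0.005,-0.0545,0],[0,0,-0.2615]],
  [[-0.005,-0.0545,0],[0,0,-0.2615]],
  [[-0.005,-0.0545,0],[0,0,-0.2615]],
  [[-0.005,-0.0545,0],[0,0,-0.2615]],
  [[-0.005,-0.0545,0],[0,0,-0.2615]],
  [[-0.005,-0.0545,0],[0,0,-0.2615]],
  [[-0.005,-0.0545,0],[0,0,-0.2615]],
  [[-0.005,-0.0545,0],[0,0,-0.2615]],
  [[-0.005,-0.0545,0],[0,0,-0.2615]],
  [[-0.005,-0.0545,0],[0,0,-0.2615]],
], grip=0)

```text
time_s: 32.05
ee_pos: [479.3, 355.5, 131.7]
ee_rot: [-179.9, 0.1, 68.4]
force: [0.2, -0.6, 0.4]
gripper_width: 91.1
gripper_force: 0.0
```

```bash
python3 go.py 4 428.6 366.2 130 83; python3 ck.py red_rack 615 139.5 2 -6.8; python3 ck.py green_bottle 428.6 366.2 0 0
```

```text
pose [479.3 355.5 131.7] [-1.7995e+02  1.5000e-01  6.8350e+01] w 91.1 t 32.05
row [-0.0019, -0.0259, 0.0009] [-0.0006, 0.0012, -0.1278] mm/row 13.0
red_rack ['scene', 'top'] [613.7 138.9  -0.8] -7.6 0.065
green_bottle ['scene', 'top'] [427.7 366.4  -2.3] 0.0 0.076
```

>>> send_rows([
  [[-0.002,-0.026,0],[0,0,-0.128]],
  [[-0.002,-0.026,0],[0,0,-0.128]],
  [[-0.002,-0.026,0],[0,0,-0.128]],
  [[-0.002,-0.026,0],[0,0,-0.128]],
  [[0,0,0],[0,0,0]],
  [[0,0,0],[0,0,0]],
])

```text
time_s: 33.05
ee_pos: [431.1, 366.0, 134.0]
ee_rot: [179.9, -0.0, 82.6]
force: [0.7, 0.7, -0.4]
gripper_width: 91.5
gripper_force: 0.0
```

```bash
python3 go.py 9 428.3 366.2 1 83
```

```text
pose [431.1 366.  134. ] [ 1.7989e+02 -2.0000e-02  8.2590e+01] w 91.5 t 33.05
row [-0.0, -0.0006, 0.0296] [0.0004, -0.0001, -0.0016] mm/row 14.8
```

>>> send_rows([
  [[0,-0.0005,0.03],[0,0,0]],
  [[0,-0.0005,0.03],[0,0,0]],
  [[0,-0.0005,0.03],[0,0,0]],
  [[0,-0.0005,0.03],[0,0,0]],
  [[0,-0.0005,0.03],[0,0,0]],
  [[0,-0.0005,0.03],[0,0,0]],
  [[0,-0.0005,0.03],[0,0,0]],
  [[0,-0.0005,0.03],[0,0,0]],
  [[0,0,0.025],[0,0,0]],
  [[0,0,0],[0,0,0]],
])

```text
time_s: 34.05
ee_pos: [428.1, 365.4, -0.3]
ee_rot: [-179.9, 0.1, 82.6]
force: [-0.7, -0.1, -0.2]
gripper_width: 91.3
gripper_force: 0.0
```

>>> send_rows([
  [[0,0,0],[0,0,0]],
  [[0,0,0],[0,0,0]],
  [[0,0,0],[0,0,0]],
  [[0,0,0],[0,0,0]],
  [[0,0,0],[0,0,0]],
  [[0,0,0],[0,0,0]],
  [[0,0,0],[0,0,0]],
  [[0,0,0],[0,0,0]],
  [[0,0,0],[0,0,0]],
], grip=1, grip_force=15)

```text
time_s: 34.95
ee_pos: [428.1, 366.4, 1.7]
ee_rot: [180.0, 0.0, 82.7]
force: [-2.3, 0.4, 3.6]
gripper_width: 48.0
gripper_force: 15.0
```

>>> send_rows([
  [[0,0,-0.01],[0,0,0]],
  [[0,0,-0.03],[0,0,0]],
  [[0,0,-0.05],[0,0,0]],
  [[0,0,-0.05],[0,0,0]],
  [[0,0,-0.05],[0,0,0]],
  [[0,0,-0.04],[0,0,0]],
  [[0,0,-0.02],[0,0,0]],
  [[0,0,0],[0,0,0]],
])

```text
time_s: 35.75
ee_pos: [429.1, 366.9, 127.5]
ee_rot: [179.8, -0.1, 82.7]
force: [-0.6, -0.3, -1.9]
gripper_width: 47.8
gripper_force: 15.0
```

```bash
python3 go.py 10 625.3 223.9 120 83
```

```text
pose [429.1 366.9 127.5] [ 1.7981e+02 -1.1000e-01  8.2690e+01] w 47.8 t 35.75
row [-0.0235, 0.0425, 0.0016] [0.0007, -0.0004, -0.0011] mm/row 24.3
```

>>> send_rows([
  [[-0.0235,0.0425,0.001],[0.0007,0,0]],
  [[-0.0235,0.0425,0.001],[0.0007,0,0]],
  [[-0.0235,0.0425,0.001],[0.0007,0,0]],
  [[-0.0235,0.0425,0.001],[0.0007,0,0]],
  [[-0.0235,0.0425,0.001],[0.0007,0,0]],
  [[-0.0235,0.0425,0.001],[0.0007,0,0]],
  [[-0.0235,0.0425,0.001],[0.0007,0,0]],
  [[-0.0235,0.0425,0.001],[0.0007,0,0]],
  [[-0.0235,0.0425,0.001],[0.0007,0,0]],
  [[-0.0235,0.0425,0.001],[0.0007,0,0]],
])

```text
time_s: 36.75
ee_pos: [624.0, 221.8, 119.1]
ee_rot: [-179.7, 0.1, 82.7]
force: [-0.3, 0.2, -1.2]
gripper_width: 47.8
gripper_force: 15.0
```

```bash
python3 go.py 9 625.3 223.9 9 83
```

```text
pose [624.  221.8 119.1] [-1.797e+02  9.000e-02  8.269e+01] w 47.8 t 36.75
row [0.0005, 0.0003, 0.0245] [-0.0012, 0.0004, -0.0012] mm/row 12.2
```

>>> send_rows([
  [[0.0003,0.0003,0.0245],[-0.0008,0,0]],
  [[0.0003,0.0003,0.0245],[-0.0008,0,0]],
  [[0.0003,0.0003,0.0245],[-0.0008,0,0]],
  [[0.0003,0.0003,0.0245],[-0.0008,0,0]],
  [[0.0003,0.0003,0.0245],[-0.0008,0,0]],
  [[0.0003,0.0003,0.0245],[-0.0008,0,0]],
  [[0.0003,0.0003,0.0245],[-0.0008,0,0]],
  [[0.0003,0.0003,0.0245],[-0.0008,0,0]],
  [[0,0,0.022],[0,0,0]],
  [[0,0,0],[0,0,0]],
])

```text
time_s: 37.75
ee_pos: [624.1, 223.4, 10.3]
ee_rot: [-179.9, 0.1, 82.7]
force: [-1.3, -0.1, -1.8]
gripper_width: 47.5
gripper_force: 15.0
```

>>> send_rows([
  [[0,0,0.003],[0,0,0]],
  [[0,0,0],[0,0,0]],
])

```text
time_s: 37.95
ee_pos: [625.8, 224.0, 11.3]
ee_rot: [179.9, -0.0, 82.7]
force: [-0.6, 0.3, -1.9]
gripper_width: 47.4
gripper_force: 15.0
```

>>> send_rows([
  [[0,0,0.004],[0,0,0]],
  [[0,0,0.004],[0,0,0]],
  [[0,0,0.004],[0,0,0]],
  [[0,0,0],[0,0,0]],
])

```text
time_s: 38.35
ee_pos: [625.1, 223.8, 4.6]
ee_rot: [180.0, 0.0, 82.7]
force: [-1.3, 0.1, -1.6]
gripper_width: 48.0
gripper_force: 15.0
```

>>> send_rows([
  [[0,0,0.002],[0,0,0]],
  [[0,0,0.001],[0,0,0]],
  [[0,0,0],[0,0,0]],
])

```text
time_s: 38.65
ee_pos: [625.5, 223.9, 3.7]
ee_rot: [179.9, -0.0, 82.7]
force: [-1.0, 0.1, 0.6]
gripper_width: 47.5
gripper_force: 15.0
```

Contact at the predicted height; release and go for the blue bottle.

>>> send_rows([
  [[0,0,0.0005],[0,0,0]],
  [[0,0,0],[0,0,0]],
  [[0,0,0],[0,0,0]],
  [[0,0,0],[0,0,0]],
  [[0,0,0],[0,0,0]],
  [[0,0,0],[0,0,0]],
], grip=0.2)

```text
time_s: 39.25
ee_pos: [625.4, 223.9, 3.1]
ee_rot: [180.0, -0.0, 82.7]
force: [-0.1, -0.4, 0.0]
gripper_width: 73.0
gripper_force: 0.0
```

>>> send_rows([
  [[0,0,-0.01],[0,0,0]],
  [[0,0,-0.03],[0,0,0]],
  [[0,0,-0.05],[0,0,0]],
  [[0,0,-0.06],[0,0,0]],
  [[0,0,-0.06],[0,0,0]],
  [[0,0,-0.05],[0,0,0]],
  [[0,0,-0.02],[0,0,0]],
  [[0,0,0],[0,0,0]],
])

```text
time_s: 40.05
ee_pos: [626.3, 224.3, 145.6]
ee_rot: [179.7, -0.1, 82.7]
force: [-0.1, 0.1, 0.2]
gripper_width: 72.7
gripper_force: 0.0
```

```bash
python3 go.py 15 427.3 -361.9 130 83
```

```text
pose [626.3 224.3 145.6] [ 1.7972e+02 -1.1000e-01  8.2700e+01] w 72.7 t 40.05
row [-0.0809, -0.0166, 0.002] [0.0007, -0.0003, -0.0007] mm/row 41.3
```

>>> send_rows([
  [[-0.081,-0.0165,0.001],[0,0,0]],
  [[-0.081,-0.0165,0.001],[0,0,0]],
  [[-0.081,-0.0165,0.001],[0,0,0]],
  [[-0.081,-0.0165,0.001],[0,0,0]],
  [[-0.081,-0.0165,0.001],[0,0,0]],
  [[-0.081,-0.0165,0.001],[0,0,0]],
  [[-0.081,-0.0165,0.001],[0,0,0]],
  [[-0.081,-0.0165,0.001],[0,0,0]],
  [[-0.081,-0.0165,0.001],[0,0,0]],
  [[-0.081,-0.0165,0.001],[0,0,0]],
], grip=0)

```text
time_s: 41.05
ee_pos: [490.1, -168.4, 136.6]
ee_rot: [-179.9, -0.0, 82.7]
force: [0.5, -0.1, 0.2]
gripper_width: 91.3
gripper_force: 0.0
```

>>> send_rows([
  [[-0.081,-0.0165,0.001],[0,0,0]],
  [[-0.081,-0.0165,0.001],[0,0,0]],
  [[-0.081,-0.0165,0.001],[0,0,0]],
  [[-0.081,-0.0165,0.001],[0,0,0]],
  [[-0.081,-0.0165,0.001],[0,0,0]],
  [[0,0,0],[0,0,0]],
  [[0,0,0],[0,0,0]],
])

```text
time_s: 41.75
ee_pos: [424.2, -362.7, 134.0]
ee_rot: [-179.9, -0.1, 82.6]
force: [-0.6, 0.5, -0.7]
gripper_width: 91.3
gripper_force: 0.0
```

```bash
python3 go.py 9 427.3 -361.9 1 83; python3 ck.py green_bottle 625.3 223.9 2 0;python3 ck.py blue_bottle 427.3 -361.9 0 0
```

```text
pose [ 424.2 -362.7  134. ] [-1.7991e+02 -1.4000e-01  8.2570e+01] w 91.3 t 41.75
row [0.0002, 0.0007, 0.0295] [-0.0003, -0.0005, -0.0017] mm/row 14.8
green_bottle ['scene', 'top'] [6.268e+02 2.228e+02 6.000e-01] 0.0 0.088
blue_bottle ['scene', 'top'] [ 428.  -362.4   -1.1] 0.0 0.071
```

>>> send_rows([
  [[0,0.0007,0.03],[0,0,0]],
  [[0,0.0007,0.03],[0,0,0]],
  [[0,0.0007,0.03],[0,0,0]],
  [[0,0.0007,0.03],[0,0,0]],
  [[0,0.0007,0.03],[0,0,0]],
  [[0,0.0007,0.03],[0,0,0]],
  [[0,0.0007,0.03],[0,0,0]],
  [[0,0.0007,0.03],[0,0,0]],
  [[0,0,0.025],[0,0,0]],
  [[0,0,0],[0,0,0]],
])

```text
time_s: 43.15
ee_pos: [427.3, -362.2, 1.4]
ee_rot: [-179.9, -0.1, 82.7]
force: [0.3, -0.6, -0.2]
gripper_width: 91.0
gripper_force: 0.0
```

>>> send_rows([
  [[0,0,0],[0,0,0]],
  [[0,0,0],[0,0,0]],
  [[0,0,0],[0,0,0]],
  [[0,0,0],[0,0,0]],
  [[0,0,0],[0,0,0]],
  [[0,0,0],[0,0,0]],
  [[0,0,0],[0,0,0]],
  [[0,0,0],[0,0,0]],
  [[0,0,0],[0,0,0]],
], grip=1, grip_force=15)

```text
time_s: 44.05
ee_pos: [428.0, -363.3, 3.2]
ee_rot: [180.0, -0.0, 82.7]
force: [-1.7, 0.2, 3.3]
gripper_width: 48.0
gripper_force: 15.0
```

>>> send_rows([
  [[0,0,-0.01],[0,0,0]],
  [[0,0,-0.03],[0,0,0]],
  [[0,0,-0.05],[0,0,0]],
  [[0,0,-0.06],[0,0,0]],
  [[0,0,-0.06],[0,0,0]],
  [[0,0,-0.06],[0,0,0]],
  [[0,0,-0.04],[0,0,0]],
  [[0,0,-0.02],[0,0,0]],
  [[0,0,0],[0,0,0]],
])

```text
time_s: 44.95
ee_pos: [428.6, -363.7, 169.1]
ee_rot: [179.8, 0.1, 82.7]
force: [0.3, -0.1, -1.1]
gripper_width: 47.8
gripper_force: 15.0
```

```bash
python3 go.py 12 470 55.1 150 83
```

```text
pose [ 428.6 -363.7  169.1] [1.7981e+02 8.0000e-02 8.2690e+01] w 47.8 t 44.95
row [0.0701, -0.0019, 0.0031] [0.0005, 0.0002, -0.0009] mm/row 35.1
```

>>> send_rows([
  [[0.07,-0.002,0.001],[0,0,0]],
  [[0.07,-0.002,0.001],[0,0,0]],
  [[0.07,-0.002,0.001],[0,0,0]],
  [[0.07,-0.002,0.001],[0,0,0]],
  [[0.07,-0.002,0.001],[0,0,0]],
  [[0.07,-0.002,0.001],[0,0,0]],
  [[0.07,-0.002,0.001],[0,0,0]],
  [[0.07,-0.002,0.001],[0,0,0]],
  [[0.07,-0.002,0.001],[0,0,0]],
  [[0.07,-0.002,0.001],[0,0,0]],
])

```text
time_s: 45.95
ee_pos: [461.6, -13.3, 161.4]
ee_rot: [-179.9, 0.0, 82.7]
force: [0.3, -0.4, -1.8]
gripper_width: 47.5
gripper_force: 15.0
```

```bash
python3 go.py 8 605.1 55.1 130 83
```

```text
pose [461.6 -13.3 161.4] [-179.89    0.     82.69] w 47.5 t 45.95
row [0.0215, 0.0335, 0.0078] [-0.0005, 0.0, -0.0014] mm/row 20.3
```

>>> send_rows([
  [[0.0215,0.0335,0.008],[0,0,0]],
  [[0.0215,0.0335,0.008],[0,0,0]],
  [[0.0215,0.0335,0.008],[0,0,0]],
  [[0.0215,0.0335,0.008],[0,0,0]],
  [[0.0215,0.0335,0.008],[0,0,0]],
  [[0.0215,0.0335,0.008],[0,0,0]],
  [[0.0215,0.0335,0.008],[0,0,0]],
  [[0.0215,0.0335,0.008],[0,0,0]],
  [[0,0,0],[0,0,0]],
  [[0,0,0],[0,0,0]],
])

```text
time_s: 46.95
ee_pos: [605.2, 53.3, 129.3]
ee_rot: [-179.8, 0.1, 82.7]
force: [-0.3, 0.1, -0.7]
gripper_width: 47.7
gripper_force: 15.0
```

```bash
python3 go.py 9 605.1 55.1 10 83
```

```text
pose [605.2  53.3 129.3] [-1.7983e+02  5.0000e-02  8.2720e+01] w 47.7 t 46.95
row [0.0004, -0.0, 0.0265] [-0.0007, 0.0002, -0.0011] mm/row 13.3
```

>>> send_rows([
  [[0.0003,0,0.0265],[-0.0007,0,0]],
  [[0.0003,0,0.0265],[-0.0007,0,0]],
  [[0.0003,0,0.0265],[-0.0007,0,0]],
  [[0.0003,0,0.0265],[-0.0007,0,0]],
  [[0.0003,0,0.0265],[-0.0007,0,0]],
  [[0.0003,0,0.0265],[0,0,0]],
  [[0.0003,0,0.0265],[0,0,0]],
  [[0.0003,0,0.0265],[0,0,0]],
  [[0,0,0.024],[0,0,0]],
  [[0,0,0],[0,0,0]],
])

```text
time_s: 47.95
ee_pos: [605.4, 54.5, 10.9]
ee_rot: [-179.9, 0.0, 82.7]
force: [-0.2, -0.1, -1.3]
gripper_width: 47.9
gripper_force: 15.0
```

>>> send_rows([
  [[0,0,0.002],[0,0,0]],
  [[0,0,0],[0,0,0]],
  [[0,0,0],[0,0,0]],
])

```text
time_s: 48.25
ee_pos: [607.4, 54.6, 12.8]
ee_rot: [179.8, -0.0, 82.7]
force: [0.7, 0.0, -1.2]
gripper_width: 47.9
gripper_force: 15.0
```

>>> send_rows([
  [[0,-0.002,0.004],[0,0,0]],
  [[0,-0.002,0.004],[0,0,0]],
  [[0,0,0.004],[0,0,0]],
  [[0,0,0],[0,0,0]],
])

```text
time_s: 48.65
ee_pos: [604.6, 54.8, 5.7]
ee_rot: [179.9, 0.0, 82.7]
force: [0.8, -1.1, -1.0]
gripper_width: 47.5
gripper_force: 15.0
```

>>> send_rows([
  [[0,0,0.001],[0,0,0]],
  [[0,0,0.001],[0,0,0]],
  [[0,0,0],[0,0,0]],
])

```text
time_s: 48.95
ee_pos: [605.0, 54.9, 5.2]
ee_rot: [179.8, -0.0, 82.7]
force: [-0.2, 0.1, -0.2]
gripper_width: 47.7
gripper_force: 15.0
```

>>> send_rows([
  [[0,0,0.001],[0,0,0]],
  [[0,0,0],[0,0,0]],
  [[0,0,0],[0,0,0]],
])

```text
time_s: 49.25
ee_pos: [605.0, 54.8, 5.2]
ee_rot: [179.8, -0.0, 82.7]
force: [-1.5, -0.5, 5.6]
gripper_width: 47.7
gripper_force: 15.0
```

>>> send_rows([
  [[0,0,0],[0,0,0]],
  [[0,0,0],[0,0,0]],
  [[0,0,0],[0,0,0]],
  [[0,0,0],[0,0,0]],
  [[0,0,0],[0,0,0]],
], grip=0.2)

```text
time_s: 49.75
ee_pos: [604.9, 54.8, 4.4]
ee_rot: [179.9, -0.0, 82.7]
force: [-0.8, -0.2, -0.0]
gripper_width: 72.7
gripper_force: 0.0
```

>>> send_rows([
  [[0,0,-0.01],[0,0,0]],
  [[0,0,-0.03],[0,0,0]],
  [[0,0,-0.05],[0,0,0]],
  [[0,0,-0.06],[0,0,0]],
  [[0,0,-0.06],[0,0,0]],
  [[0,0,-0.06],[0,0,0]],
  [[0,0,-0.04],[0,0,0]],
  [[0,0,0],[0,0,0]],
])

```text
time_s: 50.55
ee_pos: [606.6, 55.0, 163.4]
ee_rot: [179.4, -0.1, 82.7]
force: [-0.2, 0.2, -0.1]
gripper_width: 72.8
gripper_force: 0.0
```

>>> send_rows([
  [[0,-0.09,0],[0,0,0]],
  [[0,-0.09,0],[0,0,0]],
  [[0,-0.09,0],[0,0,0]],
  [[0,-0.09,0],[0,0,0]],
  [[0,-0.04,0],[0,0,0]],
  [[0,0,0],[0,0,0]],
])

```text
time_s: 51.15
ee_pos: [402.5, 80.3, 158.2]
ee_rot: [-180.0, 0.0, 82.8]
force: [0.7, 0.5, -0.3]
gripper_width: 73.1
gripper_force: 0.0
```

```bash
python3 - <<'E'
from h import *
F={n:grab_frame(n)[:,:,::-1] for n in CAL}
a=F["scene"][110:370,150:450]; b=F["top"][170:330,120:500]
cv2.imwrite("pics/end_s.png",cv2.resize(a,(690,598),interpolation=cv2.INTER_CUBIC)); cv2.imwrite("pics/end_t.png",cv2.resize(b,(798,336),interpolation=cv2.INTER_CUBIC))
E
python3 ck.py blue_bottle 605 55 2 0; python3 ck.py green_bottle 625 224 2 0; python3 ck.py red_rack 615 139.5 2 -7; python3 ck.py cover 628 -165 103 81; python3 ck.py magenta_rack 628 -165 75 80
```

```text
blue_bottle ['scene', 'top'] [606.2  55.8  -2.3] 0.0 0.086
green_bottle ['scene', 'top'] [627.1 222.9   2.9] 0.0 0.084
red_rack ['scene', 'top'] [ 6.143e+02  1.396e+02 -3.000e-01] -6.5 0.128
cover ['scene', 'top'] [ 630.4 -165.5  101.3] 80.4 0.053
not seen
```

View pics/end_s.png

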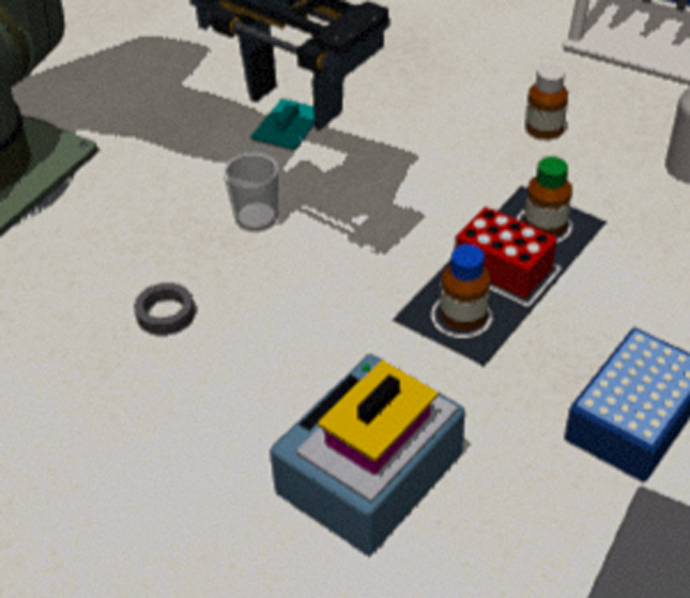

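View pics/end_t.png

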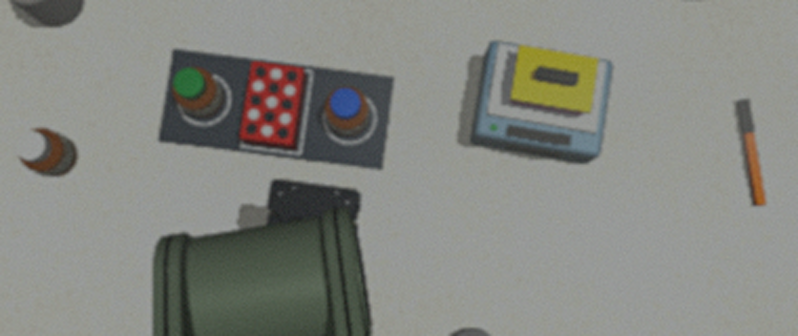

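Both end pictures show the red rack inside the rectangle, the green bottle in the left ring and the blue bottle in the right ring. The magenta rack with the yellow cover sits in the middle of the plate, and the bystanders haven't moved. The fits agree to within about 3 mm.

```bash
python3 -c "
from workcell import *
print(job_done())"
```

```text
the job is handed in; nothing more can be done
None
```

The job is handed in with no verdict shown: at the last look all five things stood upright, within about 3 mm of their places and released, with the bystanders in view not visibly moved.

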